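# Restock the table caddy and hold it with the tall mill at the front

## Task

Pick up the two loose square stone coasters and lay them on the pile in the bay of the revolving table caddy, squarely, so that all four lie flush in one straight pile. Then take the caddy by the wooden grip on top and turn it gently (slower than half a turn a second) until the taller of its two wooden mills stands at the front, straight out from the caddy's middle towards the near edge of the worktop (the robot's side), and keep it still: the turntable runs freely and someone is about to lift the mill out, so the program finishes while the gripper is still closed on the grip, holding the caddy in that position. The mills and jars stay upright in their rings, and the other things on the worktop are left alone.

Things in the scene. Friction and masses are not known exactly. Their poses are not given: they have to be found in the camera images.
- caddy_foot: Round dark metal and rubber foot of the table caddy, 164 mm across, 17 mm high, fixed to the worktop. Origin: on the turning axis, at the worktop. Its -x axis points straight to the near edge of the worktop (world -x): that is the caddy's front, however the turntable is turned.
- turntable (a joint): Turntable: dark wooden disc 250 mm across, 14 mm thick, upper face 31 mm above the worktop. Turns freely and without limit either way (friction 0.015 N m), carrying the grip, the coaster bay and the four jar rings (60 mm wide, 85 mm from the axis, at 100, 153, 207 and 260 degrees counter-clockwise from the bay). Value: turn since the start in rad, positive counter-clockwise.
- grip: Wooden grip of the caddy, an upright block 16 mm thick, 72 mm long, 34 mm high on a 12 mm column. Origin: its centre, on the turning axis, 177 mm above the turntable's face (208 mm above the worktop). Axes turn with the turntable: x along the 16 mm and out over the bay, y along the 72 mm, z up. Pinch it from above across the 16 mm. The mills end 29 mm below its underside.
- bay_floor (a point): Middle of the bay's floor, on the turntable's face, 78 mm from the axis; axes as the grip (x outward). Steel wire hoops, 52 mm wide and 54 mm high, stand on its -x and +x sides, 71 mm apart at the floor, 79 mm at the top; the -y and +y sides are open for the fingers. A straight pile is centred here, square to x and y. It starts on the near half, two coasters (20 mm) high.
- coaster_1: Square white stone coaster 64 x 64 x 10 mm with rounded edges and a cork underside, about 100 g. Origin: centre of its underside; x and y along its sides, z up. At the start it lies loose and flat on the worktop left of the caddy, turned by up to 0.25 rad from the worktop's edges.
- coaster_2: Square white stone coaster 64 x 64 x 10 mm with rounded edges and a cork underside, about 100 g. Origin: centre of its underside; x and y along its sides, z up. The same as coaster_1; it lies beside it, the two at least 85 mm apart in y centre to centre, either one to the left.
- pile_1: Square white stone coaster 64 x 64 x 10 mm with rounded edges and a cork underside, about 100 g. Origin: centre of its underside; x and y along its sides, z up. The lowest coaster of the pile in the bay.
- pile_2: Square white stone coaster 64 x 64 x 10 mm with rounded edges and a cork underside, about 100 g. Origin: centre of its underside; x and y along its sides, z up. The second coaster of the pile in the bay, on pile_1.
- mill_tall: The taller turned wooden mill, 53 mm across and 131 mm high with a small metal knob, standing loose in one of the caddy's four wire rings (which ring changes). Origin: centre of its underside, on the turntable's upper face; z up. The one to bring to the front.
- mill_short: The shorter turned wooden mill, 53 mm across and 111 mm high, standing loose in one of the caddy's four wire rings (which ring changes). Origin: centre of its underside, on the turntable's upper face; z up.
- jar_1: Glass spice jar with a cap, 45 mm across, 106 mm high, standing loose in one of the caddy's four wire rings (which ring changes). Origin: centre of its underside, on the turntable's upper face; z up.
- jar_2: Glass spice jar with a cap, 44 mm across, 105 mm high, standing loose in one of the caddy's four wire rings (which ring changes). Origin: centre of its underside, on the turntable's upper face; z up.
- egg_cup: Glazed egg cup, 49 mm across, 56 mm high, at the back left of the worktop. A bystander, loose on the worktop, to be left alone. Origin: centre of its underside.
- teaspoon: Steel teaspoon, 130 mm long, at the back left of the worktop. A bystander, loose on the worktop, to be left alone. Origin: centre of its underside.
- garlic: Garlic bulb, 49 mm across, 62 mm high, at the back of the worktop. A bystander, loose on the worktop, to be left alone. Origin: centre of its underside.
- garlic_small: Small garlic bulb, 41 mm across, 53 mm high, at the back right corner. A bystander, loose on the worktop, to be left alone. Origin: centre of its underside.
- tea_light: Tea light candle in its metal cup, 38 mm across, 15 mm high, at the near right corner. A bystander, loose on the worktop, to be left alone. Origin: centre of its underside.

How it is judged:
By the outcome, as a careful person would: the job done as asked, in the order asked, and still so for the second after the job is handed in, while the arm keeps its last pose, push and grip.
It also fails if it takes over 72 s, if anything falls off the work surface, if the arm or the gripper's body presses on something with over 40 N, if the wrist force passes 120 N, or if a joint passes its speed limit or range.

## Robot

A 6-joint arm with a two-finger parallel gripper is mounted at the origin on a cart in front of the work surface, level with it; the furniture and walls round the work are solid. World frame = base frame: x ahead of the robot, y to its left, z up, the work surface at z = 0. Lengths are in m, angles in rad, forces in N, time in s.
With the tool pointing down it reaches from about 0.35 to 0.85 m from the base axis. Payload 8.1 kg.
Tool frame: the origin (TCP) lies on the centre line of the jaws, within the pads' length; the fingertips stand robot.tips_ahead ahead of it and the grasp point (between the pads) lies 8 mm behind it (robot.tips_ahead is the distance from the TCP to the fingertips, in m); z points along the fingers, y is the direction in which the jaws open and shut (so a half turn about z gives the same grasp; the last joint's range is limited). The gripper opens to 93 mm and grips with 3 to 60 N. Pads are 15 mm wide; open, the fingers measure 128 mm over their backs; the gripper's body (75 mm by 188 mm) begins 65 mm behind the grasp point.
Start: joints at [-1.349, 0.13, 1.488, -0, 1.523, -0.085], TCP at [0.181, -0.572, 0.23] pointing down, gripper open.
Joint ranges: [-2.96, 2.96], [-0.89, 2.26], [0.02, 2.5], [-1.34, 4.48], [0, 2.73], [-2.66, 2.66]. Speed limits (rad/s): [2.39, 2.39, 2.79, 3.14, 3.14, 3.14].

## Interface

Orientations are given as a rotation vector (axis times angle).
In Python, from plant import monitor, eyes, job, robot gives the robot as it stands.
- The arm moves only by the tool servo_tool, never from a script. Its argument "plan" is a list that holds one entry, the list of rows, each a list of 7 numbers: the closure, from -1 (fully open) to 1 (shut), so that 0 is half open, then the shift along the world's x, y, z in mm, then the turn, a rotation vector about the world's x, y, z in rad. In form: [[[hand, dx, dy, dz, ax, ay, az], ...]]. A call has 1 to 12 rows; each row shifts and turns the commanded pose from where the row before left it; what a row does not reach is not made up. A row lasts 1/10 s, in which the tool goes at most 50 mm and 8.59 degrees, less where a joint would pass 70% of its speed; a pose out of reach is approached as far as the arm can. A call with a gripper value outside its range is refused whole. The fingers move at their own pace and stop on an object; "force" is the grip in N (left out, the last holds). Time passes only in rows, so rows that do not move let the fingers close. It gives the time, the measured TCP pose, the force and the opening at its end, in the units of the state.
- monitor.read_state(): the state, without advancing time (a new reading comes with each control period).
- eyes.read_camera(name): name is "scene" or "side" or "wrist"; returns the picture (400x640x3 uint8, red, green, blue); there is no depth.
- eyes.camera_info(name): a dict with "mtx" (3x3 intrinsics, pixels), "R" (3x3) and "t" (3): a world point X has camera coordinates R X + t. Camera axes: x right, y down, z forward; pixel columns grow to the right and rows downward; lengths in m; the calibration is good to about 2 mm. A picture is of the moment at which its call begins: read the wrist's pose just before it. camera_info takes no time and is no camera call; for the wrist camera it gives the pose at the moment of the call.
- job.close_job(): hands the job in, once; it reports no verdict.
The state is a dict: "t": time; "q": joint angles; "dq": joint speeds; "joint_torque": joint torques, N m; "tool_pos": TCP position; "orientation": TCP orientation; "force": force on the tool from outside, world axes, zero at the start; "wrist_torque": the same for the moment, N m; "opening": finger opening in m.
Only numpy, scipy, OpenCV 4.12 (cv2) and the standard library are available. Lean on these libraries where they do the work, as an engineer would, in place of code of your own. Each camera call takes 0.05 s, during which the arm holds its last target. There are 200 camera calls.

## Working session

There is one attempt and no reset: what is moved stays moved. The work goes in short steps, Python scripts to look and compute and a tool call to move; the robot and the scene stay as the last step left them, time stands still between calls to the robot, and variables do not carry over. Pictures are saved under pics/ and viewed, about 8 in all and at most 12, crops included, and the job is handed in when it is done.

Besides the shell and the picture viewer there is one more tool, called after "Request:" as a command line: name --argument value ..., lists and objects as JSON in quotes. servo_tool: Moves the arm, as the interface text tells. Its arguments: {"type":"object","properties":{"plan":{"type":"array"},"force":{"type":"number"}},"required":["plan"]}

```bash
ls; mkdir -p pics; python3 - <<'E'
from plant import monitor, eyes, job, robot
import cv2,numpy as np
print(robot.tips_ahead, monitor.read_state())
for n in ("scene","side"):
    im=eyes.read_camera(n); cv2.imwrite(f"pics/{n}0.png",im[:,:,::-1]); i=eyes.camera_info(n)
    print(n,np.round(i["mtx"],1).tolist(),"cam pos",-i["R"].T@i["t"], i["R"].round(3).tolist())
E
```

```text
pics
0.011 {'t': 0.0, 'q': array([-1.34941071e+00,  1.31161205e-01,  1.48930543e+00,  3.05532247e-05,
        1.52297652e+00, -8.53855796e-02]), 'dq': array([ 3.21579912e-04, -3.03150535e-05, -1.01154985e-03, -4.33880987e-04,
       -3.98825838e-05, -1.25502268e-03]), 'joint_torque': array([-7.28596060e-04, -5.59853625e+01, -4.91751516e+01,  7.68805272e-02,
        3.58338933e-02, -1.80765851e-04]), 'tool_pos': array([ 0.1811073 , -0.5714323 ,  0.22857304]), 'orientation': array([-3.10288245e+00, -4.79703063e-01,  1.49595237e-04]), 'force': array([ 0.56300412,  0.04836375, -0.1208698 ]), 'wrist_torque': array([ 0.03709121,  0.03819954, -0.01580712]), 'opening': 0.0929726622967229}
scene [[454.3, 0.0, 319.2], [0.0, 454.3, 195.9], [0.0, 0.0, 1.0]] cam pos [0.02248706 1.01204631 0.60120425] [[-0.899, -0.438, 0.009], [-0.175, 0.34, -0.924], [0.402, -0.832, -0.382]]
side [[473.2, 0.0, 321.4], [0.0, 473.2, 199.6], [0.0, 0.0, 1.0]] cam pos [0.39096102 0.6561774  1.06541863] [[-0.983, -0.183, 0.013], [-0.157, 0.805, -0.572], [0.094, -0.564, -0.82]]
```

View pics/scene0.png

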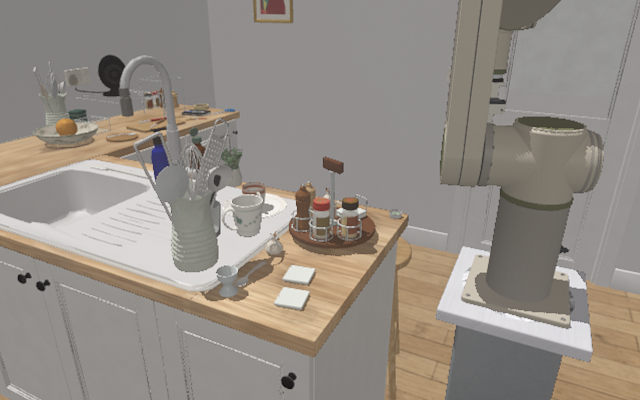

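View pics/side0.png

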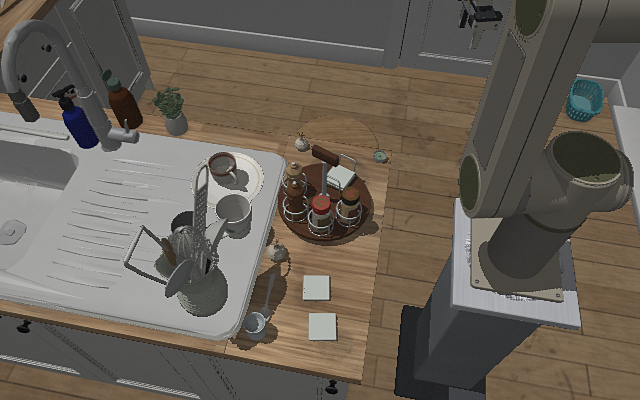

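The side view shows the loose coasters at about (316,288) and (322,326). The caddy is at (325,205), with its grip at (325,155), its pile at (341,178) and the mills at (295,190).

```bash
cat > h.py <<'E'
from plant import monitor, eyes, job, robot
import cv2,numpy as np
from scipy.spatial.transform import Rotation as Ro
def ray(info,uv,z):
    """pixels -> world points on plane z"""
    uv=np.atleast_2d(uv).astype(float); c=-info["R"].T@info["t"]
    d=np.c_[uv,np.ones(len(uv))]@np.linalg.inv(info["mtx"]).T@info["R"]
    return c+d*((z-c[2])/d[:,2])[:,None]
def proj(info,X):
    p=(np.atleast_2d(X)@info["R"].T+info["t"])@info["mtx"].T
    return p[:,:2]/p[:,2:]
def tri(obs):
    A=np.zeros((3,3));b=np.zeros(3)
    for info,uv in obs:
        c=-info["R"].T@info["t"]; d=info["R"].T@np.linalg.inv(info["mtx"])@np.r_[uv,1.]; d/=np.linalg.norm(d)
        P=np.eye(3)-np.outer(d,d); A+=P; b+=P@c
    return np.linalg.solve(A,b)
def white(im,box,lo=170,s=45):
    x0,y0,x1,y1=box; h=cv2.cvtColor(im,cv2.COLOR_RGB2HSV); m=np.zeros(im.shape[:2],np.uint8)
    m[y0:y1,x0:x1]=((h[...,2]>lo)&(h[...,1]<s))[y0:y1,x0:x1]*255
    return m
def blobs(m,amin=100):
    cs,_=cv2.findContours(m,cv2.RETR_EXTERNAL,cv2.CHAIN_APPROX_NONE)
    return sorted([c[:,0,:] for c in cs if cv2.contourArea(c)>amin],key=len,reverse=True)
def rect(info,c,z):
    """min-area rectangle of a contour cast on plane z: centre, size (mm), angle in (-45,45] deg"""
    P=ray(info,c,z)[:,:2]*1000
    (cx,cy),(w,h),a=cv2.minAreaRect(P.astype(np.float32))
    return np.round([cx,cy,w,h,(a+45)%90-45],1)
E
python3 - <<'E'
from h import *
import cv2
ims={n:cv2.imread(f"pics/{n}0.png")[:,:,::-1].copy() for n in("scene","side")}
inf={n:eyes.camera_info(n) for n in ims}
for n,box in(("side",(295,268,345,348)),("scene",(270,262,320,312))):
    for c in blobs(white(ims[n],box,150)): print(n,rect(inf[n],c,.010))
n="side"; c0=cv2.resize(ims["side"][120:250,260:400],None,fx=4,fy=4,interpolation=cv2.INTER_CUBIC)
c1=cv2.resize(ims["scene"][150:250,280:390],None,fx=4,fy=4,interpolation=cv2.INTER_CUBIC)[:, :]
c1=cv2.copyMakeBorder(c1[:, :240+200],0,120,0,0,cv2.BORDER_CONSTANT)
cv2.imwrite("pics/crop1.png",cv2.resize(np.hstack([c0,c1]),(800,416))[:,:,::-1])
E
```

```text
side [447.1 276.7  62.5  61.3  10.8]
side [479.3 183.3  60.8  59.9  10.8]
scene [442.7 278.8  64.2  69.6  10.9]
scene [474.1 188.   64.7  72.7  10.4]
```

View pics/crop1.png

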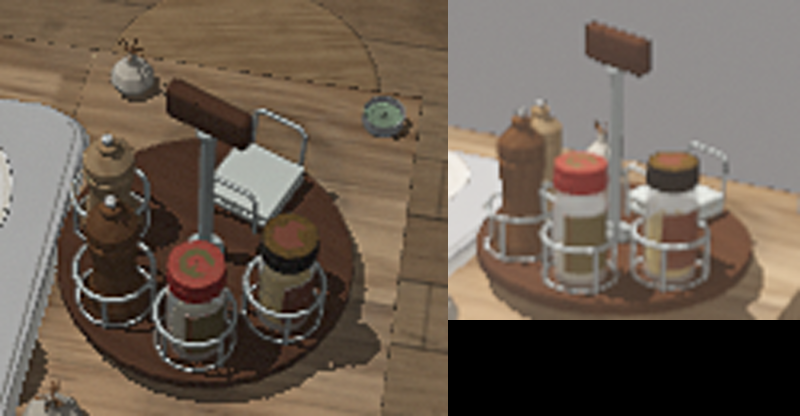

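The crop shows the grip at about (208,112) left and (618,48) right. Going counter-clockwise from the bay come the light mill, the dark mill, the red jar and the black-capped jar.

```bash
python3 - <<'E'
from h import *
ims={n:cv2.imread(f"pics/{n}0.png")[:,:,::-1].copy() for n in("scene","side")}
inf={n:eyes.camera_info(n) for n in ims}
L=lambda u,v:(260+u/3.2,120+v/3.2); R=lambda u,v:(280+(u-448)/3.2,150+v/3.2)
for k,l,r in(("dark",(111,201),(521,115)),("light",(109,142),(541,101)),("red",(197,262),(581,163)),("blk",(292,232),(672,162)),("grip",(208,112),(618,48))):
    print(k,tri([(inf["side"],L(*l)),(inf["scene"],R(*r))]).round(4))
for c in blobs(white(ims["side"],(325,160,360,195),150),60): print("pile",rect(inf["side"],c,.051))
print("pilec",ray(inf["side"],L(259,173),.051))
i=eyes.camera_info("wrist"); s=monitor.read_state()
T=Ro.from_rotvec(s["orientation"]).as_matrix(); c=-i["R"].T@i["t"]
print("wristcam in tool",T.T@(c-s["tool_pos"]),(T.T@i["R"].T).round(3).tolist(),i["mtx"][0]); print(T.round(3))
# grip mask
for n,b in(("side",(305,140,342,172)),("scene",(318,150,348,175))):
    h=cv2.cvtColor(ims[n],cv2.COLOR_RGB2HSV); m=((h[...,1]>80)&(h[...,2]<125)&((h[...,0]<14)|(h[...,0]>170))).astype(np.uint8)*255
    z=np.zeros_like(m); z[b[1]:b[3],b[0]:b[2]]=m[b[1]:b[3],b[0]:b[2]]
    for c in blobs(z,30)[:2]: print(n,cv2.contourArea(c),cv2.minAreaRect(c))
E
```

```text
dark [ 0.5673 -0.0095  0.1515]
light [ 0.5829 -0.0754  0.1392]
red [0.4958 0.02   0.1321]
blk [ 0.431  -0.0218  0.1302]
grip [ 0.5037 -0.0658  0.2046]
pile [ 475.3 -131.3   61.8   60.9  -21.6]
pilec [[ 0.4706553  -0.13515072  0.051     ]]
wristcam in tool [ 0.07459366  0.00089686 -0.15467628] [[-0.0, -0.963, -0.269], [1.0, -0.0, -0.001], [0.001, -0.269, 0.963]] [319.86946287   0.         314.4850247 ]
[[ 0.953  0.302 -0.   ]
 [ 0.302 -0.953  0.002]
 [ 0.    -0.002 -1.   ]]
side 307.5 ((324.7494812011719, 155.26611328125), (29.68304443359375, 18.23843002319336), 46.84760665893555)
side 107.0 ((313.5, 167.0), (8.0, 17.0), 90.0)
scene 190.0 ((332.3977966308594, 164.78099060058594), (22.298734664916992, 10.935776710510254), 19.98310661315918)
```

Dark mill is the taller one (it sits 153° from the bay, currently at about +39°). Next I move over the pile for a close wrist look.

Request:
servo_tool --plan '[[[-1,24.5,36,2.6,0,0,0.07],[-1,24.5,36,2.6,0,0,0.07],[-1,24.5,36,2.6,0,0,0.07],[-1,24.5,36,2.6,0,0,0.07],[-1,24.5,36,2.6,0,0,0.07],[-1,24.5,36,2.6,0,0,0.07],[-1,24.5,36,2.6,0,0,0.07],[-1,24.5,36,2.6,0,0,0.07],[-1,24.5,36,2.6,0,0,0.07],[-1,24.5,36,2.6,0,0,0.07],[-1,24.5,36,2.6,0,0,0.07],[-1,24.5,36,2.6,0,0,0.07]]]'

```text
t: 1.3
tool_pos: [0.4757, -0.1382, 0.2607]
orientation: [-2.637, -1.708, 0.0]
force: [1.2, -0.9, -0.6]
opening: 0.0932
```

Request:
servo_tool --plan '[[[-1,0,0,0,0,0,0],[-1,0,0,0,0,0,0],[-1,0,0,0,0,0,0]]]'

```text
t: 1.6
tool_pos: [0.4746, -0.1406, 0.2604]
orientation: [-2.64, -1.703, 0.001]
force: [-0.4, -1.0, -0.2]
opening: 0.0932
```

```bash
cat > w.py <<'E'
from h import *
import sys,pickle
i=eyes.camera_info("wrist"); s=monitor.read_state(); im=eyes.read_camera("wrist")
n=sys.argv[1]; cv2.imwrite(f"pics/{n}.png",im[:,:,::-1]); pickle.dump((i,s),open(f"pics/{n}.pkl","wb"))
T=Ro.from_rotvec(s["orientation"]).as_matrix(); print(s["t"],(s["tool_pos"]*1000).round(1),T.round(3).tolist(),s["force"].round(1),s["opening"],s["q"].round(2))
E
python3 w.py w1
```

```text
1.6 [ 474.6 -140.6  260.4] [[0.412, 0.911, -0.001], [0.911, -0.412, -0.0], [-0.0, -0.001, -1.0]] [-0.4 -1.  -0.2] 0.09315879034760338 [-0.39 -0.17  1.73 -0.    1.58  0.03]
```

View pics/w1.png

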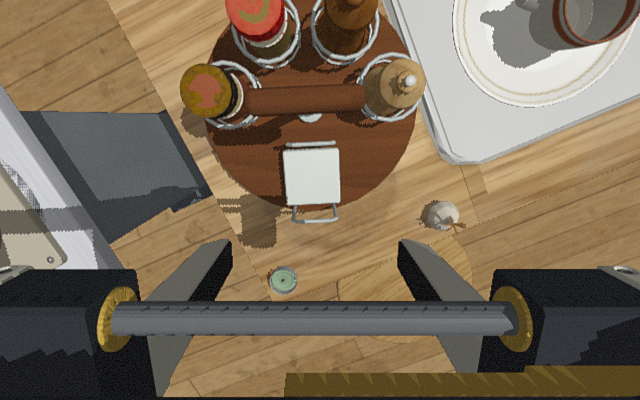

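The wrist view shows the pile top at (311,176) between its hoops, the grip bar from (240,100) to (380,97), and nothing in the way.

```bash
cat > m1.py <<'E'
from h import *
import pickle,sys
n=sys.argv[1]; im=cv2.imread(f"pics/{n}.png")[:,:,::-1].copy(); i,s=pickle.load(open(f"pics/{n}.pkl","rb"))
m=white(im,(270,147,350,207),150,40); m=cv2.morphologyEx(m,cv2.MORPH_OPEN,np.ones((7,7)))
c=blobs(m)[0]; print("pile",rect(i,c,.051),c.min(0),c.max(0)); print(np.round(cv2.boxPoints(cv2.minAreaRect(c)),1).tolist())
h=cv2.cvtColor(im,cv2.COLOR_RGB2HSV); print("grip hsv",h[98,255:370:20].tolist(),"disc",h[130,250].tolist(),h[180,250].tolist())
for y in(100,): print("col310",[int(v) for v in h[70:125,290,2]])
print("spoon/eggcup xy", ray(eyes.camera_info("side"),[(270,290),(275,272),(255,325),(277,252)],0.0).round(3).tolist())
E
python3 m1.py w1
```

```text
pile [ 474.7 -133.6   63.9   62.9  -21.3] [283 148] [339 204]
[[282.6000061035156, 150.1999969482422], [337.8999938964844, 147.5], [340.70001220703125, 202.1999969482422], [285.29998779296875, 204.89999389648438]]
grip hsv [[11, 153, 108], [13, 177, 105], [13, 172, 107], [13, 166, 106], [11, 165, 108], [12, 148, 102]] disc [15, 139, 57] [11, 159, 106]
col310 [106, 99, 102, 101, 104, 112, 114, 114, 113, 111, 107, 110, 110, 116, 119, 110, 91, 81, 96, 102, 100, 103, 98, 102, 101, 109, 104, 110, 106, 104, 108, 106, 108, 108, 98, 103, 100, 99, 87, 93, 90, 84, 81, 54, 46, 47, 56, 62, 59, 52, 55, 80, 116, 114, 118]
spoon/eggcup xy [[0.586, 0.209, 0.0], [0.586, 0.16, 0.0], [0.599, 0.3, 0.0], [0.594, 0.105, 0.0]]
```

Request:
servo_tool --plan '[[[-1,0,20,40,0,0,0.061],[-1,0,35,0,0,0,0.061],[-1,0,35,0,0,0,0.061],[-1,0,40,0,0,0,0.061],[-1,0,40,0,0,0,0.061],[-1,0,40,0,0,0,0.061],[-1,0,40,0,0,0,0.061],[-1,0,35,-30,0,0,0.061],[-1,0,25,-35,0,0,0.061],[-1,0,10,-35,0,0,0.061],[-1,0,0,0,0,0,0],[-1,0,0,0,0,0,0]]]'

```text
t: 2.85
tool_pos: [0.4751, 0.1787, 0.201]
orientation: [-2.009, -2.414, 0.002]
force: [-0.1, 0.7, 0.1]
opening: 0.093
```

```bash
python3 w.py w2; cat > m2.py <<'E'
from h import *
import pickle,sys
n=sys.argv[1]; im=cv2.imread(f"pics/{n}.png")[:,:,::-1].copy(); i,s=pickle.load(open(f"pics/{n}.pkl","rb"))
m=cv2.morphologyEx(white(im,(0,0,640,400),150,40),cv2.MORPH_OPEN,np.ones((7,7)))
for c in blobs(m,900): print(rect(i,c,.010),c.min(0),c.max(0))
E
python3 m2.py w2
```

```text
2.85 [475.1 178.7 201. ] [[-0.182, 0.983, -0.001], [0.983, 0.182, -0.001], [-0.001, -0.002, -1.0]] [-0.1  0.7  0.1] 0.09298480436680095 [ 0.26 -0.1   1.78 -0.    1.47  0.08]
[722.4 231.5 226.4 253.4  19.3] [445  58] [639 290]
[445.9 274.   62.9  62.5  10.5] [272  57] [334 122]
[477.8 182.4  62.5  62.7  10.5] [289 154] [346 210]
[145.2  57.8  79.3  34.3  -3. ] [  0 206] [ 30 264]
[666.  -11.6  53.4  55.3  10.6] [412 336] [452 372]
```

View pics/w2.png

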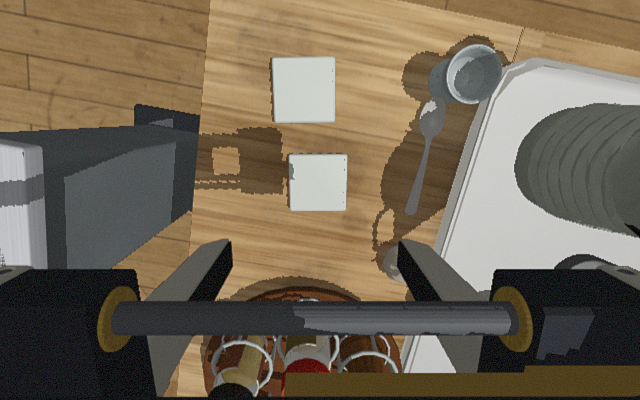

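The loose coasters are at (311,182) and (303,90) in the picture, square to the tool. The spoon is at (415,190), so I open only partly. I tilt the tool 20° about the jaw axis, so that the camera clears the grip when placing, and go down on coaster A.

Request:
servo_tool --plan '[[[-0.68,1,0,-30,0.1144,0.0212,0],[-0.68,1,0,-30,0.1144,0.0212,0],[-0.68,1,0,-30,0.1144,0.0212,0],[-0.68,0,0,-40,0,0,0],[-0.68,0,0,-30,0,0,0],[-0.68,0,0,-15,0,0,0],[-0.68,0,0,0,0,0,0],[-0.68,0,0,0,0,0,0],[-0.68,0,0,0,0,0,0]]]' --force 25

```text
t: 3.8
tool_pos: [0.4804, 0.1802, 0.0284]
orientation: [-1.824, -2.201, -0.327]
force: [0.0, -0.9, -0.0]
opening: 0.0778
```

Request:
servo_tool --plan '[[[-0.68,-1.5,-1.5,-12,0,0,0],[-0.68,0,0,0,0,0,0],[-0.68,0,0,0,0,0,0],[0.1,0,0,0,0,0,0],[0.1,0,0,0,0,0,0],[0.1,0,0,0,0,0,0],[0.1,0,0,0,0,0,0],[0.1,0,0,0,0,0,0]]]' --force 25

```text
t: 4.6
tool_pos: [0.4767, 0.1786, 0.0139]
orientation: [-1.823, -2.198, -0.323]
force: [-0.6, 0.9, 0.8]
opening: 0.0637
```

```bash
python3 w.py w3; python3 m2.py w3
```

```text
4.6 [476.7 178.6  13.9] [[-0.174, 0.983, -0.062], [0.923, 0.185, 0.336], [0.342, 0.001, -0.94]] [-0.6  0.9  0.8] 0.0636999176507648 [ 0.01  0.13  1.95  0.38  1.15 -0.35]
[446.3 273.7  62.7  62.5  10.6] [237  30] [348 137]
[473.2 198.9  62.4  26.2  10.6] [258 198] [372 246]
[642.6 237.4   7.6  63.9   6.1] [625 153] [639 269]
```

Request:
servo_tool --plan '[[[0.1,0,0,30,0,0,0],[0.1,0,0,50,0,0,0],[0.1,0,0,50,0,0,0],[0.1,0,0,50,0,0,-0.062],[0.1,0,-20,50,0,0,-0.062],[0.1,0,-40,36,0,0,-0.062],[0.1,0,-40,0,0,0,-0.062],[0.1,0,-40,0,0,0,-0.062],[0.1,0,-40,0,0,0,-0.062],[0.1,0,-40,0,0,0,-0.062],[0.1,0,-40,0,0,0,-0.062],[0.1,-3,-30,0,0,0,-0.062]]]'

```text
t: 5.85
tool_pos: [0.4733, -0.1095, 0.2733]
orientation: [-2.411, -1.64, -0.425]
force: [-0.1, 0.3, -1.1]
opening: 0.064
```

Request:
servo_tool --plan '[[[0.1,0,-25,0,0,0,0],[0.1,0,0,0,0,0,0],[0.1,0,0,-40,0,0,0],[0.1,0,0,-40,0,0,0],[0.1,0,0,-40,0,0,0],[0.1,0,0,-20,0,0,0],[0.1,0,0,0,0,0,0],[0.1,0,0,0,0,0,0],[0.1,0,0,0,0,0,0]]]'

```text
t: 6.75
tool_pos: [0.4748, -0.1326, 0.1357]
orientation: [-2.408, -1.647, -0.427]
force: [1.1, 0.1, -1.2]
opening: 0.0638
```

```bash
python3 w.py w4
```

```text
6.75 [ 474.8 -132.6  135.7] [[0.34, 0.932, 0.127], [0.876, -0.363, 0.317], [0.342, 0.004, -0.94]] [ 1.1  0.1 -1.2] 0.06384570457290391 [-0.63 -0.07  1.91  0.34  1.4  -0.33]
```

View pics/w4.png

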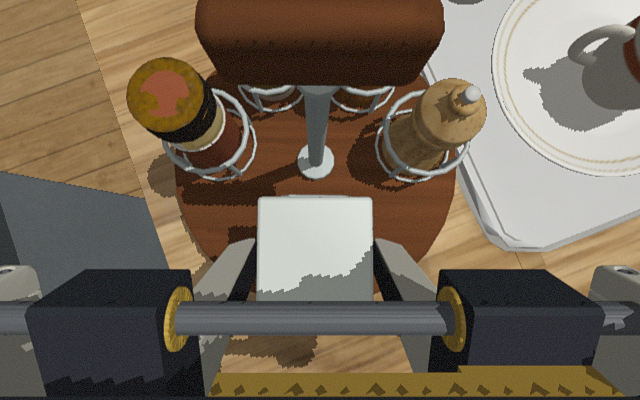

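Held coaster fills columns 258–372 with its inner edge at row 196; its hoops and the pile are hidden under it. I measure how it sits in the hand.

```bash
cat > m3.py <<'E'
from h import *
import pickle,sys
n,off=sys.argv[1],float(sys.argv[2])   # off: TCP height above coaster underside
im=cv2.imread(f"pics/{n}.png")[:,:,::-1].copy(); i,s=pickle.load(open(f"pics/{n}.pkl","rb"))
m=cv2.morphologyEx(white(im,(240,150,400,275),140,45),cv2.MORPH_OPEN,np.ones((7,7)))
c=blobs(m,900)[0]; T=Ro.from_rotvec(s["orientation"]).as_matrix()
th=np.arctan2(T[1,0],T[0,0]); R2=np.array([[np.cos(th),np.sin(th)],[np.sin(th),-np.cos(th)]])
z=s["tool_pos"][2]-off+.010; print("rect",rect(i,c,z),"theta",np.degrees(th))
P=(ray(i,c,z)[:,:2]-s["tool_pos"][:2])@R2.T*1000
print("far edge x (tool)",np.percentile(P[:,0],[90,95,100]).round(1),"y range",P[:,1].min().round(1),P[:,1].max().round(1))
E
python3 m3.py w4 .0139
```

```text
rect [ 480.6 -119.6   42.8   62.8  -21.3] theta 68.77486697846221
far edge x (tool) [35.3 35.5 35.6] y range -30.7 32.1
```

Request:
servo_tool --plan '[[[0.1,-1.9,-4.1,0,0,0,0],[0.1,0,0,0,0,0,0],[0.1,0,0,-20,0,0,0],[0.1,0,0,-20,0,0,0],[0.1,0,0,-15,0,0,0],[0.1,0,0,0,0,0,0],[0.1,0,0,0,0,0,0],[0.1,0,0,0,0,0,0]]]'

```text
t: 7.6
tool_pos: [0.4725, -0.1368, 0.0798]
orientation: [-2.408, -1.646, -0.426]
force: [-0.3, 0.1, -1.5]
opening: 0.0639
```

Request:
servo_tool --plan '[[[0.1,0.3,0,-7,0,0,0],[0.1,0,0,-6,0,0,0],[0.1,0,0,0,0,0,0],[0.1,0,0,0,0,0,0]]]'

```text
t: 8.0
tool_pos: [0.4719, -0.1362, 0.0655]
orientation: [-2.407, -1.644, -0.425]
force: [-0.3, 0.7, -0.9]
opening: 0.0639
```

Request:
servo_tool --plan '[[[0.1,0,0,-1,0,0,0],[0.1,0,0,0,0,0,0],[0.1,0,0,0,0,0,0]]]'

```text
t: 8.3
tool_pos: [0.4723, -0.1364, 0.0648]
orientation: [-2.407, -1.645, -0.425]
force: [0.6, -0.2, 0.3]
opening: 0.0636
```

Request:
servo_tool --plan '[[[-0.4,0,0,0,0,0,0],[-0.6,0,0,0,0,0,0],[-0.6,0,0,0,0,0,0],[-0.6,0,0,20,0,0,0],[-0.6,0,0,45,0,0,0],[-0.6,0,0,45,0,0,0],[-0.6,0,0,45,0,0,0],[-0.6,0,0,45,0,0,0],[-0.6,0,0,0,0,0,0],[-0.6,0,0,0,0,0,0],[-0.6,0,0,0,0,0,0]]]'

```text
t: 9.4
tool_pos: [0.4716, -0.136, 0.2634]
orientation: [-2.406, -1.643, -0.424]
force: [-0.5, 0.4, 0.2]
opening: 0.0742
```

```bash
python3 w.py w5; python3 - <<'E'
from h import *
im=cv2.imread("pics/w5.png"); cv2.imwrite("pics/w5c.png",cv2.resize(im[100:300,210:430],None,fx=2.6,fy=2.6,interpolation=cv2.INTER_CUBIC))
E
```

```text
9.4 [ 471.6 -136.   263.4] [[0.342, 0.932, 0.124], [0.875, -0.364, 0.319], [0.342, -0.001, -0.94]] [-0.5  0.4  0.2] 0.07422715061603337 [-0.64 -0.16  1.75  0.34  1.64 -0.26]
```

View pics/w5c.png

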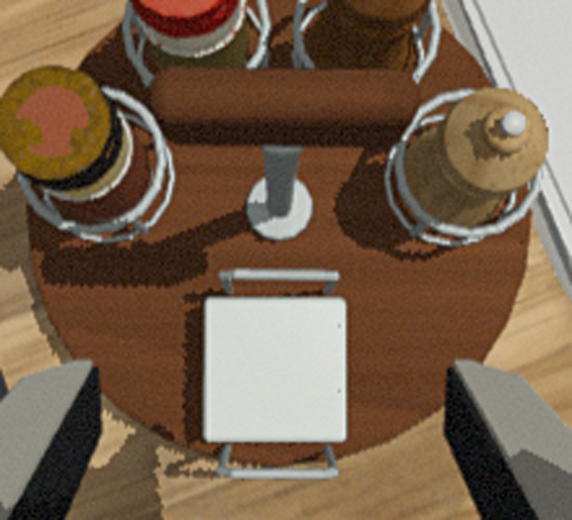

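The third coaster lies flat and square between the hoops, crop (275,369). Next I measure it against the pile's first reading, then go for coaster B.

```bash
python3 - <<'E'
from h import *
import pickle
im=cv2.imread("pics/w5.png")[:,:,::-1].copy(); i,s=pickle.load(open("pics/w5.pkl","rb"))
m=cv2.morphologyEx(white(im,(280,212,352,272),150,40),cv2.MORPH_OPEN,np.ones((9,9)))
c=blobs(m)[0]; print(rect(i,c,.061),c.min(0),c.max(0))
hp=lambda u,v:(210+u/2.6,100+v/2.6)
inn=ray(i,[hp(220,274),hp(339,275)],.085)*1000; out=ray(i,[hp(219,475),hp(338,474)],.085)*1000
print("hoops mid",inn.mean(0).round(1),out.mean(0).round(1),((inn.mean(0)+out.mean(0))/2).round(1))
print("col base",ray(i,hp(279,208),.032)*1000)
sd=eyes.camera_info("side"); ims=eyes.read_camera("side")
for c in blobs(cv2.morphologyEx(white(ims,(325,150,362,200),150,40),cv2.MORPH_OPEN,np.ones((4,4))),60): print("side",rect(sd,c,.061))
E
```

```text
[ 473.9 -133.9   62.3   61.9  -21.3] [289 215] [342 269]
hoops mid [490.6 -97.1  85. ] [ 460.  -174.2   85. ] [ 475.3 -135.6   85. ]
col base [[504.06529064 -63.05185209  32.        ]]
side [ 471.4 -128.    59.6   60.6  -22.2]
```

Request:
servo_tool --plan '[[[-0.68,0,20,15,0,0,0],[-0.68,-2.5,40,0,0,0,0.062],[-0.68,-2.5,40,0,0,0,0.062],[-0.68,-2.5,40,0,0,0,0.062],[-0.68,-2.5,40,0,0,0,0.062],[-0.68,-2.5,40,0,0,0,0.062],[-0.68,-2.5,40,0,0,0,0.062],[-0.68,-2.5,40,-30,0,0,0.062],[-0.68,-2.5,40,-40,0,0,0.062],[-0.68,-2.5,40,-45,0,0,0.061],[-0.68,-2.5,26,-45,0,0,0],[-0.68,0,0,-45,0,0,0]]]'

```text
t: 10.7
tool_pos: [0.4463, 0.2597, 0.0864]
orientation: [-1.82, -2.199, -0.321]
force: [1.5, -0.9, -0.1]
opening: 0.0782
```

Request:
servo_tool --plan '[[[-0.68,0,0,-30,0,0,0],[-0.68,0,0,-10,0,0,0],[-0.68,0,0,0,0,0,0],[-0.68,0,0,0,0,0,0],[-0.68,0,0,0,0,0,0]]]'

```text
t: 11.2
tool_pos: [0.4498, 0.2573, 0.051]
orientation: [-1.825, -2.199, -0.327]
force: [0.2, -0.5, 0.2]
opening: 0.0782
```

```bash
python3 w.py w6; python3 m2.py w6
```

```text
11.2 [449.8 257.3  51. ] [[-0.174, 0.983, -0.059], [0.923, 0.183, 0.337], [0.342, 0.004, -0.94]] [ 0.2 -0.5  0.2] 0.07823174269863524 [ 0.17  0.03  1.98  0.38  1.16 -0.17]
[443.6 286.6  62.5  36.6  10.6] [266 182] [360 237]
```

Request:
servo_tool --plan '[[[-0.68,-3,12.8,0,0,0,0],[-0.68,0,0,-15,0,0,0],[-0.68,0,0,-10,0,0,0],[-0.68,0,0,0,0,0,0],[-0.68,0,0,0,0,0,0],[-0.68,0,0,0,0,0,0]]]'

```text
t: 11.85
tool_pos: [0.445, 0.2699, 0.0238]
orientation: [-1.824, -2.197, -0.323]
force: [-0.2, -0.3, -0.7]
opening: 0.078
```

Request:
servo_tool --plan '[[[-0.68,1,0,-9.5,0,0,0],[-0.68,0,0,0,0,0,0],[-0.68,0,0,0,0,0,0],[0.1,0,0,0,0,0,0],[0.1,0,0,0,0,0,0],[0.1,0,0,0,0,0,0],[0.1,0,0,0,0,0,0],[0.1,0,0,0,0,0,0]]]'

```text
t: 12.65
tool_pos: [0.446, 0.2699, 0.0144]
orientation: [-1.824, -2.198, -0.323]
force: [-0.7, -0.7, 0.2]
opening: 0.0637
```

Request:
servo_tool --plan '[[[0.1,0,0,30,0,0,0],[0.1,0,0,45,0,0,0],[0.1,0,0,45,0,0,0],[0.1,0,-15,45,0,0,0],[0.1,3,-33,45,0,0,0],[0.1,3,-33,45,0,0,-0.062],[0.1,3,-33,5,0,0,-0.062],[0.1,3,-36,0,0,0,-0.062],[0.1,3,-36,0,0,0,-0.062],[0.1,3,-36,0,0,0,-0.062],[0.1,3,-36,0,0,0,-0.062],[0.1,3,-36,0,0,0,-0.062]]]'

```text
t: 13.85
tool_pos: [0.469, -0.0186, 0.2647]
orientation: [-2.293, -1.778, -0.405]
force: [0.9, 0.1, -0.9]
opening: 0.0638
```

Request:
servo_tool --plan '[[[0.1,2,-36,0,0,0,-0.062],[0.1,2,-36,0,0,0,-0.062],[0.1,0,-36,0,0,0,0],[0.1,0,0,0,0,0,0],[0.1,0,0,0,0,0,0],[0.1,0,0,0,0,0,0]]]'

```text
t: 14.45
tool_pos: [0.4732, -0.1243, 0.2647]
orientation: [-2.407, -1.644, -0.425]
force: [-0.3, -0.6, -0.6]
opening: 0.0638
```

Request:
servo_tool --plan '[[[0.1,0,-12,-10,0,0,0],[0.1,0,0,-40,0,0,0],[0.1,0,0,-40,0,0,0],[0.1,0,0,-35,0,0,0],[0.1,0,0,0,0,0,0],[0.1,0,0,0,0,0,0],[0.1,0,0,0,0,0,0]]]'

```text
t: 15.15
tool_pos: [0.4746, -0.1378, 0.1421]
orientation: [-2.409, -1.646, -0.428]
force: [-0.9, -0.0, -0.5]
opening: 0.0637
```

```bash
python3 w.py w7; python3 m3.py w7 .0142
```

```text
15.15 [ 474.6 -137.8  142.1] [[0.341, 0.931, 0.128], [0.876, -0.364, 0.317], [0.341, 0.004, -0.94]] [-0.9 -0.  -0.5] 0.06368218330526108 [-0.64 -0.07  1.89  0.34  1.42 -0.34]
rect [ 480.7 -123.5   45.7   62.2  -21.4] theta 68.73441452343917
far edge x (tool) [36.1 38.3 38.3] y range -30.6 31.7
```

```bash
python3 - <<'E'
import cv2
for n in("w4","w7"):
    g=cv2.cvtColor(cv2.imread(f"pics/{n}.png"),cv2.COLOR_BGR2GRAY)
    for u in (275,300,330,355): print(n,u,[int(v) for v in g[178:206,u]])
E
```

```text
w4 275 [37, 45, 41, 38, 37, 50, 74, 70, 42, 37, 47, 67, 65, 61, 45, 36, 36, 48, 112, 167, 191, 200, 206, 212, 211, 211, 211, 211]
w4 300 [81, 77, 80, 79, 79, 80, 77, 82, 74, 66, 71, 70, 66, 65, 67, 64, 98, 151, 173, 165, 191, 203, 210, 216, 218, 216, 216, 215]
w4 330 [74, 79, 82, 76, 72, 79, 78, 77, 80, 72, 72, 68, 70, 71, 68, 68, 84, 132, 173, 170, 196, 206, 215, 220, 218, 218, 218, 221]
w4 355 [37, 52, 80, 83, 78, 78, 75, 70, 80, 76, 76, 73, 69, 71, 66, 66, 72, 67, 97, 162, 202, 210, 219, 225, 225, 222, 223, 221]
w7 275 [53, 81, 71, 82, 74, 72, 70, 67, 71, 75, 67, 66, 48, 65, 67, 74, 120, 179, 192, 203, 209, 211, 212, 209, 210, 210, 211, 210]
w7 300 [78, 79, 84, 73, 69, 67, 69, 73, 71, 67, 91, 145, 182, 187, 172, 142, 134, 181, 196, 207, 215, 214, 215, 214, 214, 214, 216, 214]
w7 330 [77, 80, 77, 74, 72, 72, 66, 70, 69, 63, 72, 127, 181, 186, 179, 150, 144, 187, 202, 211, 218, 219, 220, 218, 220, 219, 219, 218]
w7 355 [80, 84, 80, 79, 76, 71, 73, 70, 69, 71, 73, 72, 77, 71, 69, 80, 143, 198, 207, 216, 222, 223, 223, 222, 222, 222, 222, 221]
```

The jump at 38.3 mm is the hoop behind; the true edge is about 36.4 mm, so the coaster centre is about 4 mm ahead of the TCP.

Request:
servo_tool --plan '[[[0.1,-2.0,0.4,0,0,0,0],[0.1,0,0,0,0,0,0],[0.1,0,0,-20,0,0,0],[0.1,0,0,-20,0,0,0],[0.1,0,0,-14,0,0,0],[0.1,0,0,0,0,0,0],[0.1,0,0,0,0,0,0],[0.1,0,0,0,0,0,0]]]'

```text
t: 16.0
tool_pos: [0.472, -0.1372, 0.087]
orientation: [-2.409, -1.645, -0.427]
force: [0.6, -0.1, -0.5]
opening: 0.0638
```

```bash
python3 w.py w8
```

```text
16.0 [ 472.  -137.2   87. ] [[0.342, 0.931, 0.127], [0.875, -0.365, 0.317], [0.342, 0.003, -0.94]] [ 0.6 -0.1 -0.5] 0.0638213245646472 [-0.64 -0.01  1.94  0.35  1.31 -0.38]
```

Request:
servo_tool --plan '[[[0.1,0.4,0,-6,0,0,0],[0.1,0,0,-4.5,0,0,0],[0.1,0,0,0,0,0,0],[0.1,0,0,0,0,0,0]]]'

```text
t: 16.45
tool_pos: [0.4716, -0.1366, 0.0752]
orientation: [-2.408, -1.643, -0.425]
force: [-0.3, -0.9, -1.0]
opening: 0.0634
```

Request:
servo_tool --plan '[[[0.1,0,0,-1,0,0,0],[0.1,0,0,0,0,0,0],[0.1,0,0,0,0,0,0]]]'

```text
t: 16.75
tool_pos: [0.4722, -0.1369, 0.0751]
orientation: [-2.408, -1.644, -0.427]
force: [0.1, 0.5, 6.0]
opening: 0.0634
```

Request:
servo_tool --plan '[[[-0.4,0,0,0,0,0,0],[-0.6,0,0,0,0,0,0],[-0.6,0,0,0,0,0,0],[-0.6,0,0,-10,0,0,0],[-0.6,0,0,-10,0,0,0],[-0.6,0,0,-4,0,0,0],[-0.6,0,0,0,0,0,0],[-0.6,0,0,0,0,0,0]]]' --force 6

```text
t: 17.55
tool_pos: [0.4716, -0.1366, 0.0501]
orientation: [-2.408, -1.643, -0.425]
force: [0.4, 0.5, -0.3]
opening: 0.0738
```

Request:
servo_tool --plan '[[[-0.45,0,0,0,0,0,0],[-0.35,0,0,0,0,0,0],[-0.3,0,0,0,0,0,0],[-0.3,0,0,0,0,0,0],[-0.3,0,0,0,0,0,0],[-0.6,0,0,0,0,0,0],[-0.6,0,0,0,0,0,0]]]' --force 6

```text
t: 18.25
tool_pos: [0.4715, -0.1365, 0.0502]
orientation: [-2.408, -1.643, -0.425]
force: [0.0, -0.1, -0.9]
opening: 0.0733
```

Request:
servo_tool --plan '[[[-0.6,0,0,20,0,0,0],[-0.6,0,0,40,0,0,0],[-0.6,0,0,45,0,0,0],[-0.6,0,0,45,0,0,0],[-0.6,0,0,45,0,0,0],[-0.6,0,0,15,0,0,0],[-0.6,0,0,0,0,0,0],[-0.6,0,0,0,0,0,0],[-0.6,0,0,0,0,0,0]]]'

```text
t: 19.15
tool_pos: [0.4707, -0.136, 0.2576]
orientation: [-2.406, -1.641, -0.423]
force: [-0.4, -0.4, -0.4]
opening: 0.0745
```

```bash
python3 w.py w9; python3 - <<'E'
from h import *
import pickle
im=cv2.imread("pics/w9.png"); i,s=pickle.load(open("pics/w9.pkl","rb"))
sd=eyes.read_camera("side")[:,:,::-1]
a=cv2.resize(im[100:300,210:430],None,fx=1.9,fy=1.9,interpolation=cv2.INTER_CUBIC); b=cv2.resize(sd[140:216,290:375],(425,380),interpolation=cv2.INTER_CUBIC)
cv2.imwrite("pics/w9c.png",np.hstack([a,b])[:,:800])
m=cv2.morphologyEx(white(im[:,:,::-1].copy(),(280,205,352,290),150,40),cv2.MORPH_OPEN,np.ones((9,9)))
c=blobs(m)[0]; print(rect(i,c,.071),c.min(0),c.max(0))
E
```

```text
19.15 [ 470.7 -136.   257.6] [[0.344, 0.931, 0.122], [0.874, -0.365, 0.32], [0.343, -0.003, -0.939]] [-0.4 -0.4 -0.4] 0.07452576012841562 [-0.64 -0.16  1.76  0.34  1.63 -0.26]
[ 474.6 -132.6   61.9   62.3  -21.4] [289 213] [345 269]
```

View pics/w9c.png

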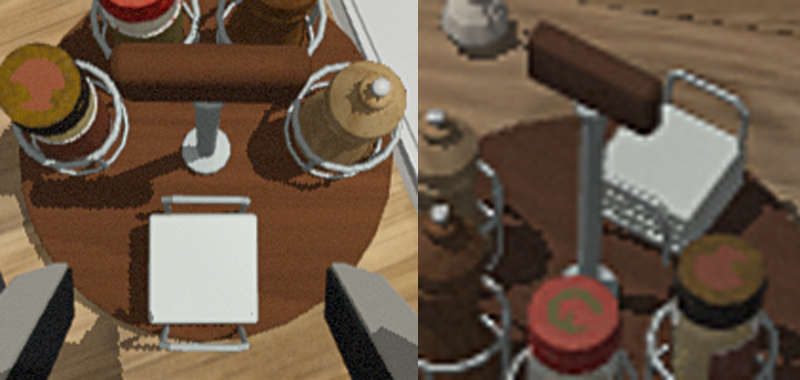

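The pile of four looks flush and square between the hoops (left crop 149–257, right crop around (670,170)). Next I straighten the tool, turn the jaws across the grip and hover over it.

Request:
servo_tool --plan '[[[-0.6,0,0,20,-0.1085,0.0425,0],[-0.6,0,0,20,-0.1085,0.0425,0],[-0.6,0,0,10,-0.1085,0.0425,0],[-0.6,4,9,0,0,0,-0.13],[-0.6,4,9,0,0,0,-0.13],[-0.6,4,9,0,0,0,-0.13],[-0.6,4,9,0,0,0,-0.13],[-0.6,4,9,0,0,0,-0.13],[-0.6,4,9,0,0,0,-0.13],[-0.6,4,9,0,0,0,-0.13],[-0.6,4,9,0,0,0,-0.13]]]'

```text
t: 20.35
tool_pos: [0.5034, -0.0642, 0.3088]
orientation: [3.132, 0.24, -0.005]
force: [-0.2, -0.3, -0.3]
opening: 0.0744
```

Request:
servo_tool --plan '[[[-0.6,0,3,0,0,0,-0.13],[-0.6,0,0,0,0,0,-0.13],[-0.6,0,0,0,0,0,-0.13],[-0.6,0,0,0,0,0,-0.14],[-0.6,0,0,0,0,0,0],[-0.6,0,0,0,0,0,0],[-0.6,0,0,0,0,0,0]]]'

```text
t: 21.05
tool_pos: [0.5036, -0.0617, 0.3098]
orientation: [3.088, -0.576, -0.002]
force: [-0.2, -0.1, 0.1]
opening: 0.0744
```

```bash
python3 w.py w10
```

```text
21.05 [503.6 -61.7 309.8] [[0.933, -0.36, -0.002], [-0.36, -0.933, -0.0], [-0.001, 0.001, -1.0]] [-0.2 -0.1  0.1] 0.07441747455073 [-0.22 -0.14  1.61 -0.    1.67  1.72]
```

View pics/w10.png

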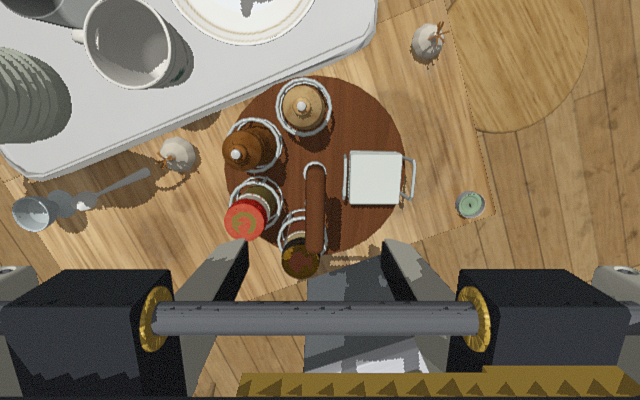

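The wrist view shows the grip upright at columns 305–327, rows 165–255. The dark mill's knob is at (235,155), the light mill's at (303,107), and the pile at (376,178).

```bash
python3 - <<'E'
from h import *
import pickle
im=cv2.imread("pics/w10.png")[:,:,::-1].copy(); i,s=pickle.load(open("pics/w10.pkl","rb"))
for n,uv,z in(("dark",(235.5,155),.160),("light",(303,106.5),.140)):
    p=ray(i,uv,z)[0]*1000; d=p[:2]-[503,-61]; print(n,p.round(1),np.hypot(*d).round(1),np.degrees(np.arctan2(d[1],d[0])).round(1))
h=cv2.cvtColor(im,cv2.COLOR_RGB2HSV)
for r in(185,215,240): print(r,h[r,295:338,2].tolist()); 
m=cv2.morphologyEx(white(im,(335,140,400,215),150,40),cv2.MORPH_OPEN,np.ones((9,9))); print("pile",rect(i,blobs(m)[0],.071))
# disc rim by rightmost brown edge
rim=[]
for r in range(85,240,6):
    row=(h[r,:,2]<130)&(h[r,:,1]>120); 
    xs=[x for x in range(400,340,-1) if row[x-4:x].all()]
    if xs: rim.append((xs[0],r))
P=ray(i,rim,.031)[:,:2]*1000
for _ in range(4):
    A=np.c_[2*P,np.ones(len(P))]; sol=np.linalg.lstsq(A,(P**2).sum(1),rcond=None)[0]; rr=np.sqrt(sol[2]+sol[0]**2+sol[1]**2)
    e=np.hypot(*(P-sol[:2]).T)-rr; P=P[abs(e)<max(1.5,2*np.std(e))]
print("disc",sol[:2],rr,len(P),np.std(e))
E
```

```text
dark [566.8  -6.7 160. ] 83.8 40.4
light [585.3 -82.1 140. ] 84.9 -14.4
185 [115, 112, 114, 106, 100, 102, 101, 105, 108, 109, 89, 82, 100, 101, 105, 102, 103, 105, 109, 108, 106, 106, 101, 105, 101, 95, 89, 83, 83, 64, 63, 115, 119, 110, 107, 108, 101, 103, 99, 108, 99, 99, 104]
215 [110, 110, 110, 107, 100, 98, 94, 106, 117, 110, 66, 88, 101, 101, 102, 101, 101, 101, 104, 106, 109, 102, 102, 98, 97, 96, 91, 88, 63, 54, 115, 87, 56, 55, 58, 59, 49, 50, 51, 52, 57, 44, 52]
240 [26, 40, 33, 38, 44, 34, 38, 40, 33, 39, 72, 96, 96, 104, 103, 101, 106, 108, 107, 100, 105, 104, 103, 99, 98, 96, 90, 82, 47, 51, 107, 111, 109, 59, 49, 51, 57, 53, 52, 56, 57, 59, 55]
pile [ 476.6 -133.    63.    65.7  -21.2]
disc [ 467.1694528  -153.23230075] 66.48150126150665 22 12.867688167224607
```

```bash
python3 - <<'E'
from h import *
import pickle
i,s=pickle.load(open("pics/w10.pkl","rb")); T=Ro.from_rotvec(s["orientation"]).as_matrix()
for uv in((304.8,215),(324.7,215),(305,185),(325.5,185),(315,215),(315,163),(315,255)):
    p=ray(i,uv,.217)[0]; print(uv,(p*1000).round(1),"tool xy",((p-s["tool_pos"])@T*1000).round(1)[:2])
E
```

```text
(304.8, 215) [503.9 -54.1 217. ] tool xy [-2.3 -7.3]
(324.7, 215) [498.1 -69.1 217. ] tool xy [-2.3  8.8]
(305, 185) [526.9 -63.4 217. ] tool xy [22.5 -6.9]
(325.5, 185) [521.1 -78.5 217. ] tool xy [22.5  9.2]
(315, 215) [500.9 -61.8 217. ] tool xy [-2.3  1. ]
(315, 163) [540.3 -77.  217. ] tool xy [39.9  1. ]
(315, 255) [468.1 -49.1 217. ] tool xy [-37.5   1. ]
```

Request:
servo_tool --plan '[[[-0.6,0.4,-0.9,-20,0,0,0],[-0.4,0,0,-35,0,0,0],[-0.2,0,0,-35,0,0,0],[0.2,0,0,-18,0,0,0],[0.4,0,0,0,0,0,0],[0.4,0,0,0,0,0,0],[0.4,0,0,0,0,0,0],[0.4,0,0,0,0,0,0]]]' --force 10

```text
t: 21.9
tool_pos: [0.5051, -0.0628, 0.2042]
orientation: [3.087, -0.58, 0.004]
force: [0.3, -0.4, 0.1]
opening: 0.0285
```

Request:
servo_tool --plan '[[[0.5,0,0,0,0,0,0],[0.6,0,0,0,0,0,0],[0.75,0,0,0,0,0,0],[0.9,0,0,0,0,0,0],[0.9,0,0,0,0,0,0],[0.9,0,0,0,0,0,0]]]' --force 10

```text
t: 22.5
tool_pos: [0.5046, -0.0623, 0.2029]
orientation: [3.087, -0.581, 0.001]
force: [0.8, 4.2, 4.9]
opening: 0.0161
```

Request:
servo_tool --plan '[[[0.9,0.3,0.8,0,0,0,0],[0.9,0,0,0,0,0,0],[0.9,0,0,0,0,0,0],[0.9,0,0,0,0,0,0]]]' --force 30

```text
t: 22.9
tool_pos: [0.5046, -0.0623, 0.203]
orientation: [3.086, -0.581, 0.0]
force: [-0.5, 0.8, 5.7]
opening: 0.0162
```

Request:
servo_tool --plan '[[[0.9,0,0,0,0,0,0.02],[0.9,0,0,0,0,0,0.04],[0.9,0,0,0,0,0,0.06],[0.9,0,0,0,0,0,0.06],[0.9,0,0,0,0,0,0.06],[0.9,0,0,0,0,0,0.06],[0.9,0,0,0,0,0,0.06],[0.9,0,0,0,0,0,0.06],[0.9,0,0,0,0,0,0.04],[0.9,0,0,0,0,0,0.02],[0.9,0,0,0,0,0,0],[0.9,0,0,0,0,0,0]]]'

```text
t: 24.1
tool_pos: [0.5047, -0.0618, 0.203]
orientation: [3.136, 0.17, 0.0]
force: [0.1, 2.7, 5.9]
opening: 0.0156
```

Request:
servo_tool --plan '[[[0.9,0,0,0,0,0,0.03],[0.9,0,0,0,0,0,0.06],[0.9,0,0,0,0,0,0.08],[0.9,0,0,0,0,0,0.08],[0.9,0,0,0,0,0,0.08],[0.9,0,0,0,0,0,0.08],[0.9,0,0,0,0,0,0.08],[0.9,0,0,0,0,0,0.08],[0.9,0,0,0,0,0,0.08],[0.9,0,0,0,0,0,0.08],[0.9,0,0,0,0,0,0.08],[0.9,0,0,0,0,0,0.08]]]'

```text
t: 25.3
tool_pos: [0.5042, -0.0611, 0.2029]
orientation: [-2.756, -1.508, -0.0]
force: [-3.4, 6.5, 8.9]
opening: 0.0158
```

Request:
servo_tool --plan '[[[0.9,0,0,0,0,0,0.08],[0.9,0,0,0,0,0,0.08],[0.9,0,0,0,0,0,0.08],[0.9,0,0,0,0,0,0.08],[0.9,0,0,0,0,0,0.08],[0.9,0,0,0,0,0,0.08],[0.9,0,0,0,0,0,0.08],[0.9,0,0,0,0,0,0.08],[0.9,0,0,0,0,0,0.08],[0.9,0,0,0,0,0,0.08],[0.9,0,0,0,0,0,0.08],[0.9,0,0,0,0,0,0.08]]]'

```text
t: 26.5
tool_pos: [0.5033, -0.061, 0.2029]
orientation: [-1.747, -2.609, -0.0]
force: [-9.8, 6.9, 11.5]
opening: 0.0158
```

Request:
servo_tool --plan '[[[0.9,0,0,0,0,0,0.05],[0.9,0,0,0,0,0,0.03],[0.9,0,0,0,0,0,0.01],[0.9,0,0,0,0,0,0],[0.9,0,0,0,0,0,0],[0.9,0,0,0,0,0,0]]]'

```text
t: 27.1
tool_pos: [0.5032, -0.061, 0.2029]
orientation: [-1.632, -2.682, -0.0]
force: [-9.8, 8.0, 11.5]
opening: 0.0161
```

```bash
python3 w.py w11; python3 - <<'E'
from h import *
a=eyes.read_camera("side")[:,:,::-1]; b=eyes.read_camera("scene")[:,:,::-1]; cv2.imwrite("pics/s11.png",a); cv2.imwrite("pics/c11.png",b)
w=cv2.imread("pics/w11.png"); 
f=lambda g:cv2.resize(g,(400,280),interpolation=cv2.INTER_CUBIC)
cv2.imwrite("pics/all11.png",np.vstack([np.hstack([f(a[130:256,250:430]),f(b[140:252,270:430])]),np.hstack([f(w),f(w[180:400,160:480])])]))
E
```

```text
27.1 [503.2 -61.  202.9] [[-0.46, 0.888, -0.002], [0.888, 0.46, 0.001], [0.002, -0.001, -1.0]] [-9.8  8.  11.5] 0.01606418530814346 [-0.22 -0.11  1.78  0.    1.47 -0.7 ]
```

View pics/all11.png

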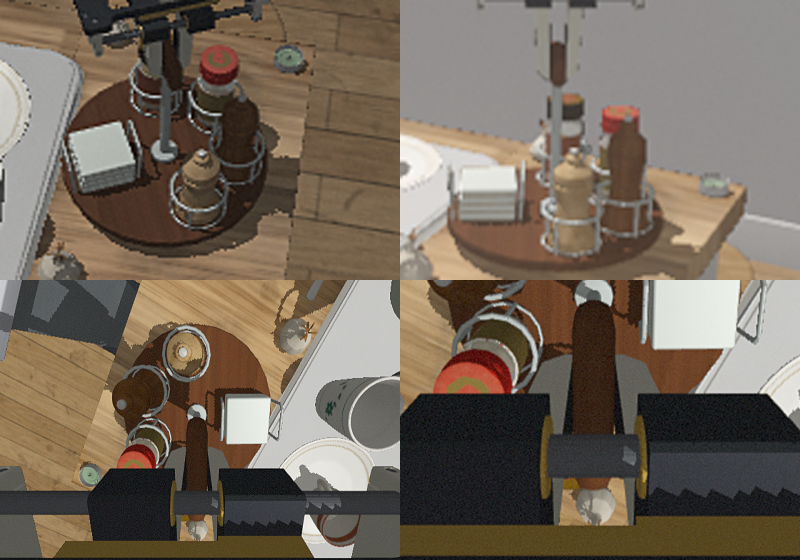

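The combined view shows the dark tall mill now at the near side: wrist panel (121,406), side panel (241,92), scene panel (627,112). The pile is intact and everything stands upright. Next I measure the mill's bearing.

```bash
python3 - <<'E'
from h import *
import pickle
i,s=pickle.load(open("pics/w11.pkl","rb")); w=cv2.imread("pics/w11.png"); sd,sc=eyes.camera_info("side"),eyes.camera_info("scene")
ax=np.array([503.,-61.])
g=w.max(2).astype(int); sub=g[168:196,180:212]; k=np.unravel_index(cv2.GaussianBlur(sub.astype(np.float32),(5,5),0).argmax(),sub.shape); uv=(180+k[1],168+k[0]); print("wrist knob",uv)
def rep(n,p): d=p[:2]*1000-ax; print(n,(p*1000).round(1),np.hypot(*d).round(1),np.degrees(np.arctan2(d[1],d[0])).round(1)%360)
rep("wrist",ray(i,uv,.160)[0]); rep("side",ray(sd,(358.5,171.4),.160)[0])
rep("tri",tri([(sd,(358.5,171.4)),(sc,(360.8,184.8)),(i,uv)]))
rep("light wrist",ray(i,(184*1.6,72/.7),.140)[0])
im=w[:,:,::-1].copy(); m=cv2.morphologyEx(white(im,(340,150,450,240),150,40),cv2.MORPH_OPEN,np.ones((9,9)))
r=rect(i,blobs(m)[0],.071); print("pile",r); rep("pile",np.r_[r[:2]/1000,.071])
cv2.imwrite("pics/m11.png",np.hstack([cv2.resize(w[90:240,150:350],(400,300),interpolation=cv2.INTER_CUBIC),cv2.resize(cv2.imread("pics/c11.png")[160:250,310:410],(333,300),interpolation=cv2.INTER_CUBIC)]))
E
```

```text
wrist knob (np.int64(180), np.int64(184))
wrist [412.8 -71.1 160. ] 90.7 186.4
side [421.4 -66.5 160. ] 81.8 183.8
tri [418.3 -66.9 162.7] 84.9 184.0
light wrist [453.7   5.9 140. ] 83.0 126.4
pile [582.1 -26.   84.7  68.3  27.4]
pile [582.1 -26.   71. ] 86.5 23.9
```

View pics/m11.png

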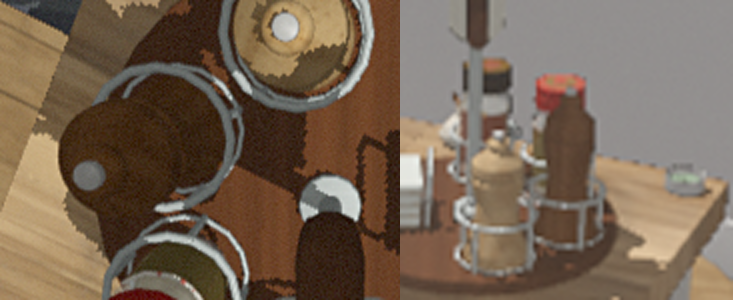

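The dark mill's knob is at (88,177) in the crop, which is (194,178.5) in the wrist image.

```bash
python3 - <<'E'
from h import *
import pickle
i,s=pickle.load(open("pics/w11.pkl","rb")); sd,sc=eyes.camera_info("side"),eyes.camera_info("scene"); ax=np.array([503.2,-61.])
def rep(n,p): d=p[:2]*1000-ax; print(n,(p*1000).round(1),np.hypot(*d).round(1),np.degrees(np.arctan2(d[1],d[0])).round(1)%360)
u=(194,178.5); rep("wrist",ray(i,u,.160)[0]); rep("side+wrist",tri([(sd,(358.5,171.4)),(i,u)])); rep("all",tri([(sd,(358.5,171.4)),(sc,(361.3,187)),(i,u)]))
rep("column base wrist",ray(i,(150+330/2,90+200/2),.032)[0])
# ring centre: ring wire ellipse, top wire; crop (105..242 x, 63..210 y)
E
```

```text
wrist [419.4 -63.7 160. ] 83.9 181.9
side+wrist [421.1 -61.5 166.4] 82.1 180.3
all [419.2 -66.7 156.5] 84.1 183.9
column base wrist [503.4 -61.   32. ] 0.2 0.0
```

Column base reads (503.4, −61.0), which agrees with the TCP. The mill's bearing averages about 180.5°, so I trim by −0.4° and ease the side force.

Request:
servo_tool --plan '[[[0.9,-0.6,0.5,0.5,0,0,-0.007],[0.9,-0.6,0.5,0.5,0,0,0],[0.9,0,0,0,0,0,0],[0.9,0,0,0,0,0,0],[0.9,0,0,0,0,0,0]]]'

```text
t: 27.75
tool_pos: [0.5032, -0.061, 0.203]
orientation: [1.643, 2.677, 0.0]
force: [3.0, -0.1, -3.2]
opening: 0.0157
```

```bash
python3 w.py w12; python3 - <<'E'
from h import *
w=cv2.imread("pics/w12.png"); a=eyes.read_camera("side")[:,:,::-1]
cv2.imwrite("pics/f.png",np.hstack([cv2.resize(w[90:240,150:350],(400,300),interpolation=cv2.INTER_CUBIC),cv2.resize(a[130:256,250:418],(400,300),interpolation=cv2.INTER_CUBIC)]))
i=eyes.camera_info("wrist"); g=w.min(2).astype(np.float32)
r=g[170:188,186:202]; m=(r>95); y,x=np.nonzero(m); u=(186+x.mean(),170+y.mean()) if len(x) else None; print(u,len(x)); 
if u: p=ray(i,u,.160)[0]*1000; print(p,np.degrees(np.arctan2(p[1]+61,p[0]-503.3))%360)
E
```

```text
27.75 [503.2 -61.  203. ] [[-0.453, 0.892, 0.001], [0.892, 0.453, -0.0], [-0.0, 0.0, -1.0]] [ 3.  -0.1 -3.2] 0.015708870205203826 [-0.22 -0.11  1.78 -0.    1.47 -0.69]
(np.float64(193.31060606060606), np.float64(177.21969696969697)) 132
[418.74539573 -62.49016612 160.        ] 181.0096598796272
```

View pics/f.png

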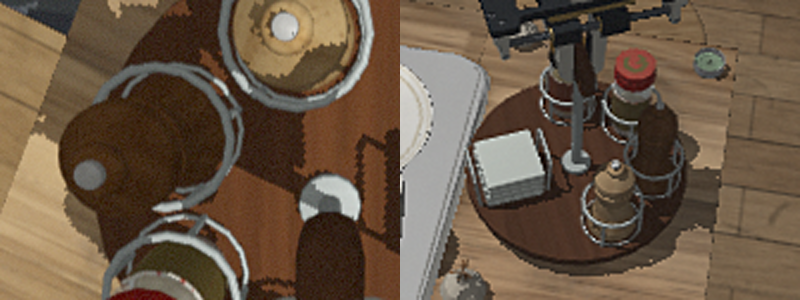

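The final view shows the tall mill at the front, the pile flush, all upright and the gripper closed on the grip. I hand in.

```bash
python3 -c "
from plant import job,monitor
s=monitor.read_state(); print(s['t'],s['opening'],s['dq'].round(4)); print(job.close_job())"
```

```text
27.85 0.015899776789948205 [ 0.0015 -0.0007  0.0002 -0.001   0.      0.0005]
the job is handed in; nothing more can be done
None
```

I laid both loose coasters on the pile, then squeezed the four gently to align them. After that I took the caddy by its grip and turned it about 138° counter-clockwise, at no more than about 46°/s. The tall dark mill now stands at the front. I handed the job in at 27.85 s with the gripper still closed on the grip (opening 15.9 mm, arm still).

**Pile:** the top coaster's centre measured within about 1 mm of the original pile, and its angle agreed to 0.1°. That was before the turn. Afterwards the pile's sides read 27.4°, matching the gripper's turn. Its centre did not measure cleanly because a hoop got into the mask, but the pictures show the pile flush.

**Tall mill's bearing (180° is straight out):** the checks differ slightly. After a last −0.4° trim, the ring worked out from the gripper's turn is at about 180.0°, and the wrist camera puts the mill's knob at 181.0°. A three-camera estimate before the trim gave 183.9°; I set that aside because the mill's knob was hard to pick out in the scene view.

**Forces:** side force while turning stayed under 13 N and was eased to about 3 N at the end. The mills and jars I could see are upright. I never steered near the other things on the worktop, but I did not measure them afterwards.

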